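# Clear the lens out of the pendant stamping jig, cock it and fire it

## Task

Somebody left a small camera lens in the channel of the pendant stamping jig, under its lamp frame. Take the lens out and stand it upright on the middle of the cork coaster, then draw the striker back by its handle until the sear catches, without wrenching it against its end stop, and let go; then press the sear's tail pad so that the striker fires and drives the stamp fully home. Leave the other things on the table where they are and do not push the stamp by hand.

Things in the scene. Friction and masses are not known exactly. Their poses are not given: they have to be found in the camera images.
- jig: pendant stamping jig, fixed: dark steel base plate 14 thick, x -55 to +115, y -147 to +187 (mm, its frame). Origin: on the table under the middle of the channel; +y = direction in which the striker is drawn back, +x = side far from the robot. At the -y end the stamp's guide (y -84 to -64, top z 70) and the anvil (y -140 to -114, top z 74, its screw to z 92), grey blocks
- channel (a point): middle of the jig's channel floor, 14 above the table, at x 0, y 20 in the jig's frame. The channel runs along the jig's y between two rails (inner faces at x -31 and +31, 10 wide, tops 30 above the table) and is closed at y 95 to 108 by an end wall, top 34 above the table
- lamp (a point): middle of the underside of the open-frame lamp over the channel, 221 above the table: aluminium bars 8 wide, 10 thick; in the jig's frame it spans x -29 to +79, y -39 to +89 with a middle bar at x 25, on a post of radius 6 (foot 12) at x 98, y 25. An upright tool cannot reach lens or handle below it; one leaning back to the jig's -x side by 30 to 45 degrees can
- lens: black camera lens, a round body 44 in diameter (foot 40) and 62 tall, 110 to 220 g, standing upright in the channel on the base plate (14 above the table) behind the striker. Origin: centre of its underside, z up its axis. While it is in the channel the striker cannot be drawn far enough to catch
- coaster: round cork coaster, 100 in diameter, 6 thick, fixed. Origin: centre of its underside, on the table
- striker (a joint): how far the striker is drawn back, m, along the jig's +y. It idles near 0.010; a spring (150 N/m) pulls it back to there, 10 to 12 N where the sear catches: at a draw between 0.074 and 0.090 that differs each time. A rubber-faced end stop follows 4 to 6 mm later
- stamp (a joint): how far the stamp is driven in, m: 0 proud, 0.006 fully home (its stop). Held by about 30 N of friction; only the striker's blow should move it
- buffer: rubber-faced end stop of the striker's lug, 22 wide, 20 high, on the catch block. Origin: lower middle of its face; more than 50 N on it counts as wrenching
- catch: the steel catch block bolted on the plate on the far side of the channel, its place along the jig's y differs; it carries the sear. Origin: on the plate (14 above the table), 29 below the sear's pivot; axes like the jig's
- sear (a joint): angle of the sear, rad: 0 at rest, grows to 0.26 as its tail pad is pressed down (hard stop, about 13 mm down at the pad). With the striker cocked the press takes about 9 to 15 N (friction) until it lets go at about 0.1 (5 mm down), then only 3 to 5 N; a spring lifts the pad again
- trip_pad (a point): top middle of the sear's flat square tail pad, 26 by 26, 68 above the table at rest, to be pressed straight down; in the jig's frame about 50 beyond the catch along +y; free above
- plant: bystander: succulent in a terracotta pot with saucer, 84 wide, about 100 tall. Origin: centre of its underside
- bowl: bystander: glass bowl of shells, 160 wide, 70 tall. Origin: centre of its underside
- tumbler: bystander: white tumbler, 72 in diameter, 190 tall. Origin: centre of its underside
- ring_box: bystander: small blue ring box, 50 by 50 by 38. Origin: centre of its underside
- key_fob: bystander: black key fob with ring, 36 by 100 by 12. Origin: underside of the fob's middle
- hammer: bystander: hammer 200 long, lying. Origin: centre of its underside
- screwdriver: bystander: screwdriver 160 long, lying. Origin: centre of its underside
- handle (a point): the striker's upright round steel handle, 16 in diameter, standing from 44 to 102 above the table. This point: on its axis, 88 above the table, at jig x 0, moves with the striker (at jig y = draw - 40). It stands on the middle of the striker's carriage, a steel block 50 (x) by 40 (y), top 44 above the table, with a ramped lug for the sear on its +x side
- stamp_head (a point): round head (22 in diameter) of the steel stamp in its guide block, facing the striker. This point: centre of its face, 32 above the table; it moves along the jig's -y
Not all that is in view belongs to the job. Of the things shaped like the lens, the black one is meant.

How it is judged (in metres and radians):
On the way, in this order (a step that is already met when the one before it is completed fails the run):
1. the lens stands upright on the middle of the coaster, let go (horizontal distance between lens and coaster below 0.025 m and z of lens in the frame of coaster between 0.003 and 0.01 m and angle between lens's own z axis and vertical below 0.12 rad and linear speed of lens below 0.03 m/s and contact force between the fingers and lens below 0.1 N), for 0.2 s.
2. the striker is held drawn back by the sear, let go by the fingers (value of joint striker above 0.065 m and velocity of joint striker between -0.02 and 0.02 m/s and contact force between the fingers and anything else below 0.1 N), for 0.3 s.
3. the fired striker has driven the stamp home (value of joint stamp above 0.0045 m and value of joint striker below 0.03 m), for 0.1 s.
At the end, for the whole second after the job is handed in: the lens stands upright at rest on the coaster, its centre within 25 mm of the coaster's; the stamp is driven in at least 4.5 of its 6 mm, the fired striker is back within 30 mm of its forward end and the sear is back at rest (under 0.05 rad) (all of step 3 and horizontal distance between lens and coaster below 0.025 m and z of lens in the frame of coaster between 0.003 and 0.01 m and angle between lens's own z axis and vertical below 0.12 rad and linear speed of lens below 0.03 m/s and value of joint sear below 0.05 rad); the robot touches nothing.
It fails at once if the lens has fallen over (angle between lens's own z axis and vertical above 1.2 rad).
It fails at once if the striker is wrenched against its end stop (over 50 N) (contact force between buffer and anything else above 50 N).
It fails at once if the robot pushes the stamp itself (contact force between any of the fingers, the arm and stamp above 1 N).
It fails at once if a bystander is moved by more than 30 mm (distance of any of plant, bowl, tumbler, ring_box, key_fob, hammer, screwdriver from where it was at the start of the episode above 0.03 m).
It also fails if it takes over 67 s, if anything falls off the work surface, if the arm or the gripper's body presses on something with over 40 N, if the wrist force passes 120 N, or if a joint passes its speed limit or range.

## Robot

A 6-joint arm with a two-finger parallel gripper is mounted at the origin on the work surface. World frame = base frame: x ahead of the robot, y to its left, z up, the work surface at z = 0. Lengths are in m, angles in degrees, forces in N, time in s.
With the tool pointing down it reaches from about 0.375 to 0.9 m from the base axis. Payload 3.1 kg.
Tool frame: the origin (TCP) lies on the centre line of the jaws, within the pads' length; the fingertips stand 25 mm ahead of it and the grasp point (between the pads) lies 6 mm ahead of it; z points along the fingers, y is the line along which they close (so a half turn about z gives the same grasp; the last joint's range is limited). The gripper opens to 87 mm and grips with 3 to 60 N. Pads are 19 mm wide; open, the fingers measure 117 mm over their backs; the gripper's body (75 mm by 190 mm) begins 51 mm behind the grasp point.
Start: joints at [-74.57, 30.224, 82.088, -0, 67.689, -10.227], TCP at [0.271, -0.563, 0.248] pointing down, gripper open.
Joint ranges: [-176.69, 176.69], [-43.24, 126.21], [12.49, 139.97], [-82, 262], [0, 151.66], [-163.58, 163.58]. Speed limits (degrees/s): [159.86, 159.86, 180, 180, 180, 180].

## Interface

Orientations are given as a 3x3 rotation matrix whose columns are the frame's x, y, z axes.
In Python, from rig import read_state, capture, camera_params, hand_in gives the robot as it stands.
- The arm moves only by the tool apply_moves, never from a script. Its argument "rows" is a list of rows, each an object of numbers: "x", "y", "z": the shift along the tool's x, y, z in mm; "rx", "ry", "rz": the turn, a rotation vector about the tool's x, y, z in units of 6 degrees (1.0 is 6 degrees); "claw": the closure in counts, from 0 (fully open) to 255 (shut). A call has 1 to 10 rows; each row is the pose to reach, as a shift and turn from the pose commanded when the call began, along the tool's axes at that moment; what a row does not reach only later rows make up. A row lasts 1/8 s, in which the tool goes at most 62.5 mm and 10.7 degrees, less where a joint would pass 70% of its speed; a pose out of reach is approached as far as the arm can. A call with a gripper value outside its range is refused whole. The fingers move at their own pace and stop on an object; the grip force is fixed at half the most. Time passes only in rows, so rows that repeat a pose let the fingers close. It gives the time, the measured TCP pose, the force, the opening and the grip force at its end, in the units of the state.
- read_state(): the state, without advancing time (a new reading comes with each control period).
- capture(name): name is "scene" or "top"; returns (picture, depth): 400x640x3 uint8, red, green, blue; 400x640 float32, m along the optical axis (not along the pixel's ray), 0 where there is no reading.
- camera_params(name): a dict with "fx", "fy", "cx", "cy" (pixels), "xyz" and "orientation" of the camera in the world. Camera axes: x right, y up, looking along -z (the intrinsics and any distortion apply to the point x, -y, -z); pixel columns grow to the right and rows downward; lengths in m; the calibration is good to about 2 mm. A picture is of the moment at which its call begins. camera_params takes no time and is no camera call.
- hand_in(): hands the job in; it is judged then, once.
The state is a dict: "time_s": time; "joint_positions": joint angles; "qvel": joint speeds; "tau": joint torques, N m; "position": TCP position; "tcp_rot": TCP orientation; "force": force on the tool from outside, world axes, zero at the start; "moment": the same for the moment, N m; "opening": opening from 0.0 (shut) to 1.0 (fully open); "grasp_force": force on a finger pad.
Only numpy, scipy, OpenCV 4.12 (cv2) and the standard library are available. Lean on these libraries where they do the work, as an engineer would, in place of code of your own. Each camera call takes 0.05 s, during which the arm holds its last target. There are 200 camera calls.

## Working session

There is one attempt and no reset: what is moved stays moved. The work goes in short steps, Python scripts to look and compute and a tool call to move; the robot and the scene stay as the last step left them, time stands still between calls to the robot, and variables do not carry over. Pictures are saved under pics/ and viewed, at most 10 in all, crops included, and the job is handed in when it is done.

Besides the shell and the picture viewer there is one more tool, called after ">>>" as a command line: name --argument value ..., lists and objects as JSON in quotes. apply_moves: Moves the arm, as the interface text tells. Its arguments: {"type":"object","properties":{"rows":{"type":"array"}},"required":["rows"]}

```bash
ls; mkdir -p pics; cat > h.py <<'E'
import numpy as np, cv2
from rig import *
def P(name,u,v,d):
    c=camera_params(name);R=np.array(c["orientation"]).reshape(3,3)
    u=np.asarray(u,float);v=np.asarray(v,float)
    p=np.stack([(u-c["cx"])/c["fx"]*d,-(v-c["cy"])/c["fy"]*d,-d+0*u],-1)
    return p@R.T+np.array(c["xyz"])
def cloud(name,d):
    v,u=np.mgrid[0:400,0:640];return P(name,u,v,d)
def onplane(name,u,v,z):
    o=np.array(camera_params(name)["xyz"]);r=P(name,u,v,1.0)-o
    return o+r*(z-o[2])/r[2]
def save(n,im):cv2.imwrite("pics/"+n,im[...,::-1])
E
python3 - <<'E'
from h import *
for n in("scene","top"):
    im,d=capture(n);save(n+".png",im);np.save(n+"_d.npy",d);np.save(n+"_im.npy",im)
    print(camera_params(n),(d>0).mean())
print(read_state())
E
```

```text
pics
{'fx': 396.2229759584302, 'fy': 396.2229759584302, 'cx': 320.0794058114485, 'cy': 200.3138165300732, 'xyz': array([0.88030158, 0.51646029, 0.80032084]), 'orientation': array([[-0.86986303, -0.36270348,  0.33434188],
       [ 0.49289264, -0.61175166,  0.61872187],
       [-0.01987837,  0.70299793,  0.71091403]])} 0.99594921875
{'fx': 498.32545631507776, 'fy': 498.32545631507776, 'cx': 324.943098353549, 'cy': 195.85744647233065, 'xyz': array([ 0.45673232, -0.0531402 ,  1.33018957]), 'orientation': array([[-1.20440293e-02,  9.95329451e-01, -9.57821767e-02],
       [-9.99927065e-01, -1.19026762e-02,  2.04700545e-03],
       [ 8.97380571e-04,  9.57998451e-02,  9.95400213e-01]])} 0.99558984375
{'time_s': 0.1, 'joint_positions': array([-7.45709461e+01,  3.02748364e+01,  8.21500344e+01, -7.64761842e-04,
        6.76888852e+01, -1.02255580e+01]), 'qvel': array([ 0.02455871, -0.0566489 , -0.08970589,  0.12203199, -0.07041722,
       -0.0675716 ]), 'tau': array([ 1.11925413e-04, -4.40985954e+01, -1.77150607e+01,  6.35981304e-02,
        5.33795287e-02, -3.95259497e-05]), 'position': array([ 0.27046399, -0.56276238,  0.24665111]), 'tcp_rot': array([[ 9.01418164e-01,  4.32949191e-01, -5.40112671e-04],
       [ 4.32949394e-01, -9.01416203e-01,  1.91057550e-03],
       [ 3.40315805e-04, -1.95606892e-03, -9.99998029e-01]]), 'force': array([ 0.11977183, -0.15249998, -0.73699793]), 'moment': array([-0.03166708, -0.07520167,  0.00222403]), 'grasp_force': 0.0, 'opening': 1.0012352549792582}
```

View pics/scene.png

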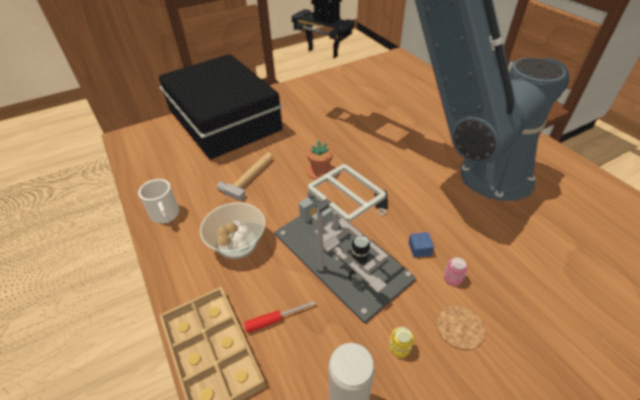

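View pics/top.png

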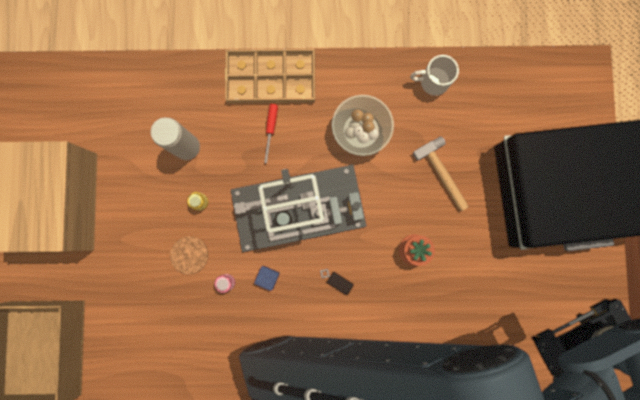

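Candidates for the lens: the black one in the jig (scene 361,247; top 283,218), the pink one (scene 456,271) and the yellow one (scene 401,342). The black one in the channel fits the description. The coaster is at scene 461,327 and top 189,255.

```bash
python3 - <<'E'
from h import *
im=np.load("top_im.npy");d=np.load("top_d.npy");C=cloud("top",d)
s=im.astype(int);sat=s.max(2)-s.min(2)
v,u=np.mgrid[0:400,0:640]
roi=(u>220)&(u<375)&(v>155)&(v<260)
m=(roi&(sat<35)&(s.max(2)<130)&(C[...,2]>0.003)&(C[...,2]<0.035)).astype(np.uint8)
m=cv2.morphologyEx(m,cv2.MORPH_OPEN,np.ones((3,3)))
n,l,st,_=cv2.connectedComponentsWithStats(m);
mm=roi&(sat<35)&(C[...,2]>0.008)&(C[...,2]<0.02)
pts=C[mm][:,:2].astype(np.float32)
print("rect",cv2.minAreaRect(pts*1000), cv2.boxPoints(cv2.minAreaRect(pts*1000)))
# coaster
hull=None
mc=(u>165)&(u<212)&(v>232)&(v<278)
hsv=cv2.cvtColor(im,cv2.COLOR_RGB2HSV)
print("cork",im[255,189],"table",im[255,140],"z",C[255,189])
for k in("top",): print("coaster c",onplane("top",189,255,0.006))
# lens top: heights 76mm
ml=(u>270)&(u<300)&(v>203)&(v<235)&(C[...,2]>0.066)&(C[...,2]<0.085)
print("lens top pts",ml.sum(),C[ml].mean(0),C[ml].min(0),C[ml].max(0))
S=np.load("scene_im.npy");ds=np.load("scene_d.npy");CS=cloud("scene",ds)
ml=(u>345)&(u<378)&(v>228)&(v<265)&(CS[...,2]>0.066)&(CS[...,2]<0.085)
print("scene lens",ml.sum(),CS[ml].mean(0),CS[ml].min(0),CS[ml].max(0))
a=cv2.resize(im[160:255,225:375],None,fx=5,fy=5,interpolation=cv2.INTER_CUBIC)
b=cv2.resize(S[155:320,265:425],None,fx=3.6,fy=3.6,interpolation=cv2.INTER_CUBIC)
save("topc.png",a);save("scenec.png",b)
E
```

```text
rect ((553.2032470703125, 16.861236572265625), (167.53317260742188, 331.7896423339844), 10.998703002929688) [[ 439.32483  163.72726]
 [ 502.62585 -161.9679 ]
 [ 667.08167 -130.00479]
 [ 603.78064  195.69037]]
cork [208 144  93] table [193 123  77] z [0.43166595 0.30475726 0.00586878]
coaster c [0.43166844 0.3047218  0.006     ]
lens top pts 155 [0.52351306 0.05205214 0.07647545] [0.50541241 0.03069339 0.06605878] [0.55915501 0.08168104 0.08210155]
scene lens 218 [0.53476084 0.06060815 0.07340395] [0.50246358 0.03576942 0.06602832] [0.57876632 0.09775091 0.07931296]
```

View pics/topc.png

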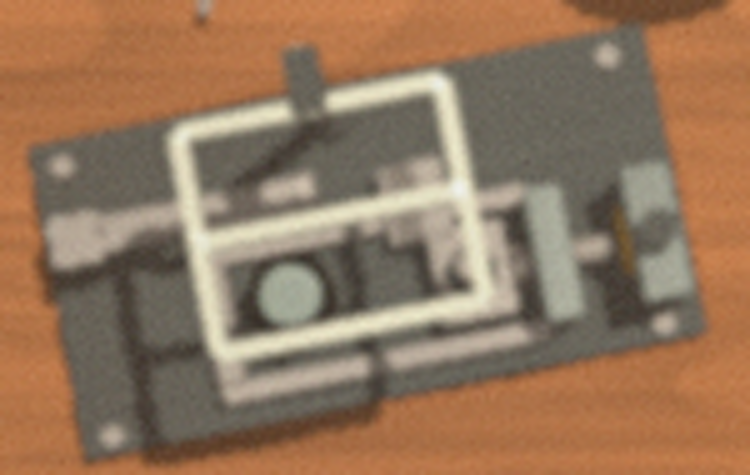

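View pics/scenec.png

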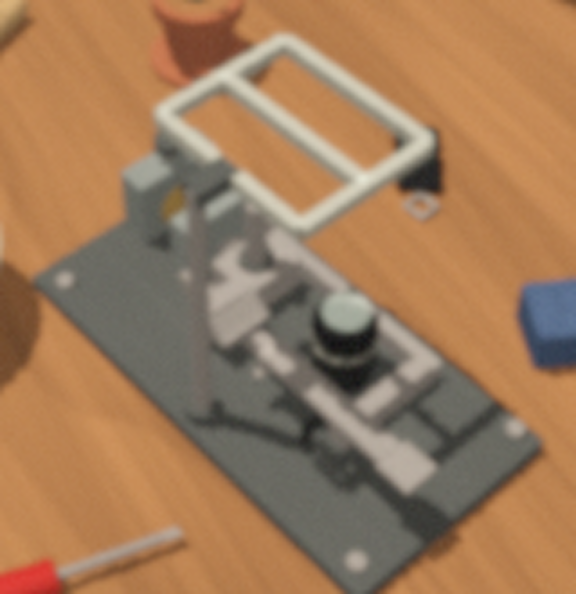

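```bash
cat >> h.py <<'E'
O=np.array([.5276,-.0085]);a=np.radians(11.0);EX=np.array([np.cos(a),np.sin(a)]);EY=np.array([-np.sin(a),np.cos(a)])
def J(p):p=np.asarray(p)[:2]-O;return np.round(1000*np.array([p@EX,p@EY]),1)
def W(x,y,z):q=O+(x*EX+y*EY)/1000;return np.array([q[0],q[1],z/1000])
def px(name,p):
    c=camera_params(name);q=(np.asarray(p)-c["xyz"])@np.array(c["orientation"]);return np.round([c["cx"]-q[0]/q[2]*c["fx"],c["cy"]+q[1]/q[2]*c["fy"]],1)
E
python3 - <<'E'
from h import *
f=lambda x,y:(225+x/5-.4,160+y/5-.4)
g=lambda x,y:(265+x/3.6-.36,155+y/3.6-.36)
for n,t,s,z in[("lens",(291,293),(347,313),.076),("pad",(78,240),(413,475),.068),("lampcorner-29,89",(222,355),(432,142),.231),("lamp79,89",(180,130),(297,222),.231),("lamp79,-39",(440,80),(165,112),.231),("lamp-29,-39",(490,302),(285,40),.231)]:
    for nm,q in(("top",f(*t)),("scene",g(*s))):
        p=onplane(nm,*q,z);print(n,nm,p.round(4),J(p))
print("handle px",px("top",W(0,-30,102)),px("scene",W(0,-30,102)))
for nm,q in(("top",(189,255)),("scene",(461,327.5))):print("coaster",onplane(nm,*q,.006).round(4))
im=np.load("top_im.npy");C=cloud("top",np.load("top_d.npy"));CS=cloud("scene",np.load("scene_d.npy"))
print("pink",CS[250:285,440:470,2].max(),C[275:295,215:233,2].max(),C[284,224],"ringbox",C[278,266],"yellow",C[201,197],"tumbler",C[130,168])
# coaster by depth
S=CS;v,u=np.mgrid[0:400,0:640]
m=(C[...,2]>.0035)&(C[...,2]<.009)&(abs(C[...,0]-.43)<.07)&(abs(C[...,1]-.305)<.065)
m=cv2.morphologyEx(m.astype(np.uint8),cv2.MORPH_OPEN,np.ones((3,3)))>0
print("coaster depth",m.sum(),cv2.minEnclosingCircle((C[m][:,:2]*1000).astype(np.float32)),C[m].mean(0))
s=read_state();print(s["tcp_rot"].round(3))
E
```

```text
lens top [0.5222 0.051  0.076 ] [ 6.  59.5]
lens scene [0.5243 0.0521 0.076 ] [ 8.3 60.1]
pad top [0.5508 0.1597 0.068 ] [ 54.9 160.7]
pad scene [0.5547 0.1686 0.068 ] [ 60.4 168.7]
lampcorner-29,89 top [0.4872 0.0686 0.231 ] [-25.   83.4]
lampcorner-29,89 scene [0.4902 0.0727 0.231 ] [-21.2  86.9]
lamp79,89 top [0.5871 0.0872 0.231 ] [76.6 82.6]
lamp79,89 scene [0.5889 0.0857 0.231 ] [78.1 80.8]
lamp79,-39 top [ 0.6081 -0.0285  0.231 ] [ 75.2 -35. ]
lamp79,-39 scene [ 0.6087 -0.0267  0.231 ] [ 76.1 -33.4]
lamp-29,-39 top [ 0.5091 -0.0496  0.231 ] [-26.  -36.8]
lamp-29,-39 scene [ 0.5146 -0.0457  0.231 ] [-19.9 -34. ]
handle px [318.  212.7] [337.7 211.1]
coaster [0.4317 0.3047 0.006 ]
coaster [0.4364 0.3085 0.006 ]
pink 0.8003208413554775 1.330189566532561 [0.35911408 0.2009826  0.06022014] ringbox [0.3715849  0.09737412 0.04229338] yellow [0.56879225 0.26912019 0.06972287] tumbler [0.72359981 0.30631331 0.19510098]
coaster depth 126 ((432.62451171875, 309.2582092285156), 46.63505935668945) [0.42547919 0.29937805 0.00625276]
[[ 0.901  0.433 -0.001]
 [ 0.433 -0.901  0.002]
 [ 0.    -0.002 -1.   ]]
```

```bash
cat >> h.py <<'E'
from scipy.spatial.transform import Rotation as Ro
def RT(tilt=40,yaw=11.0):
    t=np.radians(tilt);b=np.radians(yaw);ex=np.array([np.cos(b),np.sin(b),0]);ey=np.array([-np.sin(b),np.cos(b),0]);k=np.array([0,0,1.])
    z=np.sin(t)*ex-np.cos(t)*k;y=-ey;return np.stack([np.cross(y,z),y,z],1)
def row(g,R=RT(),ahead=.006):
    s=read_state();R0=np.array(s["tcp_rot"]);p=np.array(g)-ahead*R[:,2]
    d=R0.T@(p-s["position"])*1000;r=Ro.from_matrix(R0.T@R).as_rotvec(degrees=True)/6
    print("row",d.round(1),"rot",r.round(3),"t",s["time_s"],"F",s["force"].round(1))
def where():
    s=read_state();R=np.array(s["tcp_rot"]);g=s["position"]+.006*R[:,2];print("grasp pt",g.round(4),"jig",J(g),"tiltz",R[:,2].round(3),"open",round(s["opening"],3))
LENS=np.array([.5232,.0515,.060])
E
python3 - <<'E'
from h import *
z=RT()[:,2]
pre=LENS-.15*z; print(pre)
q=pre+[0,0,.06]
row(q)
print(RT().T@(LENS-q)*1000)
E
```

```text
[0.42855333 0.03310255 0.17490667]
row [ 396.8 -469.6    8.2] rot [-0.871  6.629  2.336] t 0.1 F [ 0.1 -0.2 -0.7]
[-3.85672566e+01  7.79491982e-16  1.95962667e+02]
```

>>> apply_moves --rows '[{"x": 200, "y": -235, "z": 4, "rx": -0.43, "ry": 3.3, "rz": 1.17}, {"x": 397, "y": -470, "z": 8, "rx": -0.871, "ry": 6.629, "rz": 2.336}, {"x": 397, "y": -470, "z": 8, "rx": -0.871, "ry": 6.629, "rz": 2.336}, {"x": 397, "y": -470, "z": 8, "rx": -0.871, "ry": 6.629, "rz": 2.336}, {"x": 397, "y": -470, "z": 8, "rx": -0.871, "ry": 6.629, "rz": 2.336}, {"x": 397, "y": -470, "z": 8, "rx": -0.871, "ry": 6.629, "rz": 2.336}, {"x": 397, "y": -470, "z": 8, "rx": -0.871, "ry": 6.629, "rz": 2.336}, {"x": 397, "y": -470, "z": 8, "rx": -0.871, "ry": 6.629, "rz": 2.336}, {"x": 397, "y": -470, "z": 8, "rx": -0.871, "ry": 6.629, "rz": 2.336}, {"x": 397, "y": -470, "z": 8, "rx": -0.871, "ry": 6.629, "rz": 2.336}]'

```text
validation failed for argument at $.ro...
```

>>> apply_moves --rows '[{"x": 200, "y": -235, "z": 4, "rx": -0.43, "ry": 3.3, "rz": 1.17, "claw": 0}, {"x": 397, "y": -470, "z": 8, "rx": -0.87, "ry": 6.63, "rz": 2.34, "claw": 0}, {"x": 397, "y": -470, "z": 8, "rx": -0.87, "ry": 6.63, "rz": 2.34, "claw": 0}, {"x": 397, "y": -470, "z": 8, "rx": -0.87, "ry": 6.63, "rz": 2.34, "claw": 0}, {"x": 397, "y": -470, "z": 8, "rx": -0.87, "ry": 6.63, "rz": 2.34, "claw": 0}, {"x": 397, "y": -470, "z": 8, "rx": -0.87, "ry": 6.63, "rz": 2.34, "claw": 0}, {"x": 397, "y": -470, "z": 8, "rx": -0.87, "ry": 6.63, "rz": 2.34, "claw": 0}, {"x": 397, "y": -470, "z": 8, "rx": -0.87, "ry": 6.63, "rz": 2.34, "claw": 0}, {"x": 397, "y": -470, "z": 8, "rx": -0.87, "ry": 6.63, "rz": 2.34, "claw": 0}, {"x": 397, "y": -470, "z": 8, "rx": -0.87, "ry": 6.63, "rz": 2.34, "claw": 0}]'

```text
time_s: 1.35
position: [0.4248, 0.0339, 0.2395]
tcp_rot: [[0.752, 0.19, 0.631], [0.146, -0.982, 0.121], [0.643, 0.001, -0.766]]
force: [2.2, -1.2, 0.3]
opening: 0.999
grasp_force: 0.0
```

```bash
python3 - <<'E'
from h import *
where();row(LENS-.06*RT()[:,2]);row(LENS)
im,d=capture("scene");S=im[130:320,255:445];save("pre.png",cv2.resize(S,None,fx=3,fy=3,interpolation=cv2.INTER_CUBIC))
E
```

```text
grasp pt [0.4286 0.0347 0.2349] jig [-88.9  61.3] tiltz [ 0.631  0.121 -0.766] open 0.999
row [-38.8   1.3 135.8] rot [0.017 0.001 0.001] t 1.35 F [ 2.2 -1.2  0.3]
row [-38.8   1.2 195.8] rot [0.017 0.001 0.001] t 1.35 F [ 2.2 -1.2  0.3]
```

View pics/pre.png

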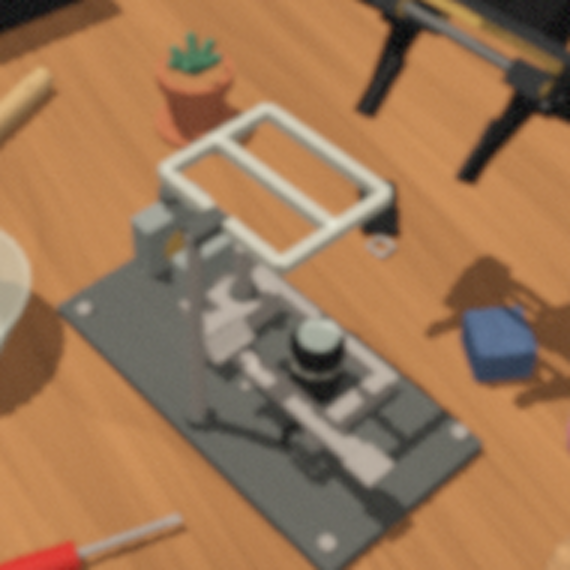

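The crop shows the black lens (top at 320,338) in the channel. The open fingers stand clear of the lamp and straddle its line at (385,70) and (490,150), so I'll go in along the lean.

>>> apply_moves --rows '[{"x": -39, "y": 1, "z": 40, "rx": 0, "ry": 0, "rz": 0, "claw": 0}, {"x": -39, "y": 1, "z": 80, "rx": 0, "ry": 0, "rz": 0, "claw": 0}, {"x": -39, "y": 1, "z": 115, "rx": 0, "ry": 0, "rz": 0, "claw": 0}, {"x": -39, "y": 1, "z": 145, "rx": 0, "ry": 0, "rz": 0, "claw": 0}, {"x": -39, "y": 1, "z": 170, "rx": 0, "ry": 0, "rz": 0, "claw": 0}, {"x": -39, "y": 1, "z": 190, "rx": 0, "ry": 0, "rz": 0, "claw": 0}, {"x": -39, "y": 1, "z": 196, "rx": 0, "ry": 0, "rz": 0, "claw": 0}, {"x": -39, "y": 1, "z": 196, "rx": 0, "ry": 0, "rz": 0, "claw": 0}]'

```text
time_s: 2.4
position: [0.5195, 0.0491, 0.0643]
tcp_rot: [[0.752, 0.19, 0.631], [0.147, -0.982, 0.121], [0.643, 0.002, -0.766]]
force: [-0.5, -0.1, 0.0]
opening: 0.998
grasp_force: 0.0
```

```bash
python3 - <<'E'
from h import *
where();row(LENS)
print("up30",(RT().T@[0,0,.03]*1000).round(1),"back",(RT().T@np.r_[-EX*.14,0]*1000).round(1),"y",(RT().T@[0,1,0]).round(3))
E
```

```text
grasp pt [0.5233 0.0498 0.0597] jig [ 6.9 58.1] tiltz [ 0.631  0.121 -0.766] open 0.998
row [ 0.3 -1.6 -0.1] rot [ 0.014 -0.     0.007] t 2.4 F [-0.5 -0.1  0. ]
up30 [ 19.3   0.  -23. ] back [-107.2    0.   -90. ] y [ 0.146 -0.982  0.123]
```

>>> apply_moves --rows '[{"x": 0, "y": -2, "z": 0, "rx": 0, "ry": 0, "rz": 0, "claw": 100}, {"x": 0, "y": -2, "z": 0, "rx": 0, "ry": 0, "rz": 0, "claw": 160}, {"x": 0, "y": -2, "z": 0, "rx": 0, "ry": 0, "rz": 0, "claw": 160}, {"x": 0, "y": -2, "z": 0, "rx": 0, "ry": 0, "rz": 0, "claw": 160}, {"x": 0, "y": -2, "z": 0, "rx": 0, "ry": 0, "rz": 0, "claw": 160}, {"x": 0, "y": -2, "z": 0, "rx": 0, "ry": 0, "rz": 0, "claw": 160}]'

```text
time_s: 3.15
position: [0.5193, 0.0513, 0.0645]
tcp_rot: [[0.751, 0.191, 0.632], [0.147, -0.982, 0.121], [0.643, 0.002, -0.766]]
force: [-1.3, -0.2, 1.6]
opening: 0.497
grasp_force: 30.0
```

>>> apply_moves --rows '[{"x": 6, "y": 0, "z": -8, "rx": 0, "ry": 0, "rz": 0, "claw": 160}, {"x": 13, "y": 0, "z": -15, "rx": 0, "ry": 0, "rz": 0, "claw": 160}, {"x": 19, "y": 0, "z": -23, "rx": 0, "ry": 0, "rz": 0, "claw": 160}, {"x": 19, "y": 0, "z": -23, "rx": 0, "ry": 0, "rz": 0, "claw": 160}, {"x": 2, "y": 0, "z": -42, "rx": 0, "ry": 0, "rz": 0, "claw": 160}, {"x": -18, "y": 0, "z": -60, "rx": 0, "ry": 0, "rz": 0, "claw": 160}, {"x": -40, "y": 0, "z": -78, "rx": 0, "ry": 0, "rz": 0, "claw": 160}, {"x": -62, "y": 0, "z": -96, "rx": 0, "ry": 0, "rz": 0, "claw": 160}, {"x": -88, "y": 0, "z": -113, "rx": 0, "ry": 0, "rz": 0, "claw": 160}, {"x": -88, "y": 0, "z": -113, "rx": 0, "ry": 0, "rz": 0, "claw": 160}]'

```text
time_s: 4.4
position: [0.4544, 0.0208, 0.1092]
tcp_rot: [[0.778, 0.197, 0.597], [0.152, -0.98, 0.125], [0.61, -0.007, -0.792]]
force: [-0.6, 0.2, -2.1]
opening: 0.499
grasp_force: 30.0
```

```bash
python3 - <<'E'
from h import *
where()
for z in(.15,.065,.052):
  row([.4335,.3065,z])
im,d=capture("scene");save("lift.png",cv2.resize(im[130:360,290:520],None,fx=2.6,fy=2.6,interpolation=cv2.INTER_CUBIC))
E
```

```text
grasp pt [0.4579 0.0215 0.1044] jig [-62.7  42.7] tiltz [ 0.597  0.125 -0.792] open 0.499
row [  51.9 -284.6  -15. ] rot [-0.087  0.401  0.007] t 4.4 F [-0.6  0.2 -2.1]
row [   0.  -284.    52.4] rot [-0.087  0.401  0.007] t 4.4 F [-0.6  0.2 -2.1]
row [  -7.9 -283.9   62.7] rot [-0.087  0.401  0.007] t 4.4 F [-0.6  0.2 -2.1]
```

View pics/lift.png

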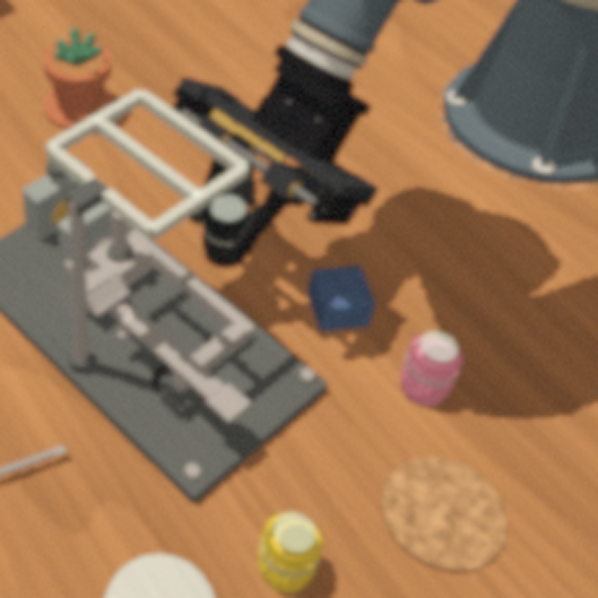

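>>> apply_moves --rows '[{"x": 20, "y": 0, "z": -25, "rx": 0, "ry": 0, "rz": 0, "claw": 160}, {"x": 20, "y": 0, "z": -25, "rx": 0, "ry": 0, "rz": 0, "claw": 160}]'

```text
time_s: 4.7
position: [0.4552, 0.0214, 0.1423]
tcp_rot: [[0.775, 0.199, 0.599], [0.155, -0.98, 0.126], [0.612, -0.005, -0.791]]
force: [0.4, 0.1, -2.3]
opening: 0.497
grasp_force: 30.0
```

```bash
python3 - <<'E'
from h import *
where();s=read_state();print(s["joint_positions"].round(1))
row([.455,.12,.16],RT(40,20));row([.4335,.3065,.14],RT(40,36))
E
```

```text
grasp pt [0.4588 0.0221 0.1375] jig [-61.7  43.2] tiltz [ 0.599  0.126 -0.791] open 0.497
[-25.5  32.8 138.5 134.2  31.2 -79.3]
row [ 25.7 -96.2  -7.7] rot [ 0.856  0.372 -1.134] t 4.7 F [ 0.4  0.1 -2.3]
row [  25.9 -282.1   18.8] rot [ 2.53   0.36  -3.209] t 4.7 F [ 0.4  0.1 -2.3]
```

>>> apply_moves --rows '[{"x": 8, "y": -32, "z": -2, "rx": 0.28, "ry": 0.12, "rz": -0.38, "claw": 160}, {"x": 17, "y": -64, "z": -5, "rx": 0.57, "ry": 0.25, "rz": -0.75, "claw": 160}, {"x": 26, "y": -96, "z": -8, "rx": 0.86, "ry": 0.37, "rz": -1.13, "claw": 160}, {"x": 26, "y": -142, "z": -1, "rx": 1.27, "ry": 0.37, "rz": -1.65, "claw": 160}, {"x": 26, "y": -189, "z": 5, "rx": 1.69, "ry": 0.36, "rz": -2.17, "claw": 160}, {"x": 26, "y": -235, "z": 12, "rx": 2.11, "ry": 0.36, "rz": -2.69, "claw": 160}, {"x": 26, "y": -282, "z": 19, "rx": 2.53, "ry": 0.36, "rz": -3.21, "claw": 160}, {"x": 26, "y": -282, "z": 19, "rx": 2.53, "ry": 0.36, "rz": -3.21, "claw": 160}, {"x": 26, "y": -282, "z": 19, "rx": 2.53, "ry": 0.36, "rz": -3.21, "claw": 160}]'

```text
time_s: 5.82
position: [0.4296, 0.3038, 0.1426]
tcp_rot: [[0.624, 0.587, 0.516], [0.449, -0.81, 0.378], [0.639, -0.004, -0.769]]
force: [0.3, 0.2, -2.6]
opening: 0.496
grasp_force: 30.0
```

```bash
python3 - <<'E'
from h import *
where();s=read_state();print(s["joint_positions"].round(1))
row([.4335,.3065,.07],RT(40,36));row([.4335,.3065,.053],RT(40,36))
im,d=capture("scene");save("cst.png",cv2.resize(im[200:400,340:540],None,fx=2.6,fy=2.6,interpolation=cv2.INTER_CUBIC))
E
```

```text
grasp pt [0.4327 0.3061 0.138 ] jig [-33.2 326.9] tiltz [ 0.516  0.378 -0.769] open 0.496
[ 16.1  33.2 129.6 147.6  24.2 -75.3]
row [-42.8   0.4  52.9] rot [-0.025  0.042 -0.034] t 5.825 F [ 0.3  0.2 -2.6]
row [-53.7   0.5  65.9] rot [-0.025  0.042 -0.034] t 5.825 F [ 0.3  0.2 -2.6]
```

View pics/cst.png

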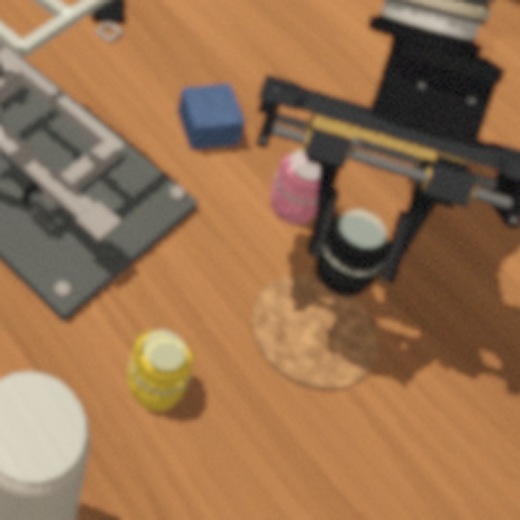

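>>> apply_moves --rows '[{"x": -16, "y": 0, "z": 20, "rx": 0, "ry": 0, "rz": 0, "claw": 160}, {"x": -32, "y": 0, "z": 40, "rx": 0, "ry": 0, "rz": 0, "claw": 160}, {"x": -43, "y": 0, "z": 53, "rx": -0.03, "ry": 0.04, "rz": -0.03, "claw": 160}, {"x": -48, "y": 0, "z": 60, "rx": -0.03, "ry": 0.04, "rz": -0.03, "claw": 160}, {"x": -53, "y": 0, "z": 65, "rx": -0.03, "ry": 0.04, "rz": -0.03, "claw": 160}, {"x": -53, "y": 0, "z": 65, "rx": -0.03, "ry": 0.04, "rz": -0.03, "claw": 160}]'

```text
time_s: 6.62
position: [0.4313, 0.3045, 0.0596]
tcp_rot: [[0.619, 0.586, 0.522], [0.449, -0.81, 0.377], [0.644, 0.0, -0.765]]
force: [0.2, -0.1, -1.9]
opening: 0.499
grasp_force: 30.0
```

```bash
python3 - <<'E'
from h import *
where();row([.4335,.3065,.052],RT(40,36))
E
```

```text
grasp pt [0.4344 0.3067 0.055 ] jig [-31.3 327.2] tiltz [ 0.522  0.377 -0.765] open 0.499
row [-2.6 -0.3  1.7] rot [ 0.014 -0.018 -0.011] t 6.625 F [ 0.2 -0.1 -1.9]
```

>>> apply_moves --rows '[{"x": -2, "y": 0, "z": 2, "rx": 0, "ry": 0, "rz": 0, "claw": 160}, {"x": -2, "y": 0, "z": 2, "rx": 0, "ry": 0, "rz": 0, "claw": 160}]'

```text
time_s: 6.88
position: [0.4311, 0.3048, 0.0572]
tcp_rot: [[0.618, 0.587, 0.523], [0.449, -0.809, 0.378], [0.645, 0.001, -0.764]]
force: [0.7, -0.4, -2.2]
opening: 0.503
grasp_force: 30.0
```

>>> apply_moves --rows '[{"x": -0.5, "y": 0, "z": 1, "rx": 0, "ry": 0, "rz": 0, "claw": 160}, {"x": -1, "y": 0, "z": 1, "rx": 0, "ry": 0, "rz": 0, "claw": 160}, {"x": -1, "y": 0, "z": 1, "rx": 0, "ry": 0, "rz": 0, "claw": 160}]'

```text
time_s: 7.25
position: [0.4312, 0.305, 0.0564]
tcp_rot: [[0.617, 0.587, 0.524], [0.448, -0.809, 0.379], [0.647, 0.001, -0.763]]
force: [-1.6, 0.5, 4.4]
opening: 0.495
grasp_force: 30.0
```

>>> apply_moves --rows '[{"x": 0, "y": 0, "z": 0, "rx": 0, "ry": 0, "rz": 0, "claw": 110}, {"x": 0, "y": 0, "z": 0, "rx": 0, "ry": 0, "rz": 0, "claw": 60}, {"x": 0, "y": 0, "z": 0, "rx": 0, "ry": 0, "rz": 0, "claw": 20}, {"x": 0, "y": 0, "z": 0, "rx": 0, "ry": 0, "rz": 0, "claw": 20}, {"x": 0, "y": 0, "z": 0, "rx": 0, "ry": 0, "rz": 0, "claw": 20}, {"x": 0, "y": 0, "z": -10, "rx": 0, "ry": 0, "rz": 0, "claw": 20}, {"x": 0, "y": 0, "z": -30, "rx": 0, "ry": 0, "rz": 0, "claw": 20}, {"x": 10, "y": 0, "z": -60, "rx": 0, "ry": 0, "rz": 0, "claw": 20}, {"x": 40, "y": 0, "z": -100, "rx": 0, "ry": 0, "rz": 0, "claw": 20}, {"x": 60, "y": 0, "z": -120, "rx": 0, "ry": 0, "rz": 0, "claw": 20}]'

```text
time_s: 8.5
position: [0.4034, 0.2852, 0.1881]
tcp_rot: [[0.619, 0.586, 0.523], [0.449, -0.81, 0.377], [0.645, 0.002, -0.764]]
force: [-0.5, 1.4, -0.4]
opening: 0.922
grasp_force: 0.0
```

```bash
python3 - <<'E'
from h import *
where();s=read_state();print(s["joint_positions"].round(1))
im,d=capture("scene");C=cloud("scene",d)
v,u=np.mgrid[0:400,0:640]
m=(u>430)&(u<500)&(v>270)&(v<345)&(C[...,2]>.062)&(C[...,2]<.073)&(abs(C[...,0]-.432)<.05)&(abs(C[...,1]-.306)<.05)
print(m.sum(),cv2.minEnclosingCircle((C[m][:,:2]*1000).astype(np.float32)),C[m].mean(0))
# cockpit: handle top & pad from scene depth
for n in("scene","top"):
    i2,d2=capture(n);C2=cloud(n,d2);q=C2.reshape(-1,3);jx=(q[:,:2]-O)@EX*1000;jy=(q[:,:2]-O)@EY*1000
    k=(abs(q[:,2]-.1)<.006)&(abs(jx)<20)&(jy>-60)&(jy<20);print(n,"handle",k.sum(),jx[k].mean(),jy[k].mean())
    k=(abs(q[:,2]-.067)<.006)&(jx>30)&(jx<90)&(jy>120)&(jy<200);print(n,"pad",k.sum(),[(np.percentile(a[k],3).round(3),np.percentile(a[k],97).round(3)) for a in(jx,jy,q[:,2])])
c=cv2.resize(im[150:350,270:510],None,fx=2.5,fy=2.5,interpolation=cv2.INTER_CUBIC);save("placed.png",c)
h=W(0,-30,90)
for p in(h-.17*RT()[:,2]+[0,0,.05],h):print(p);row(p)
E
```

```text
grasp pt [0.4066 0.2874 0.1835] jig [-62.3 313.6] tiltz [ 0.523  0.377 -0.764] open 0.922
[ 14.2  24.8 132.4 137.3  20.5 -66.2]
235 ((435.92401123046875, 306.6317138671875), 22.053640365600586) [0.43853877 0.30811468 0.06755817]
scene handle 13 8.0965744002623 -28.967308491566016
scene pad 247 [(np.float64(47.07), np.float64(71.089)), (np.float64(122.26), np.float64(174.847)), (np.float64(0.063), np.float64(0.07))]
top handle 12 -0.03368373783540609 -27.76180970686086
top pad 186 [(np.float64(44.479), np.float64(67.854)), (np.float64(121.59), np.float64(174.293)), (np.float64(0.063), np.float64(0.072))]
[ 0.42605805 -0.05879926  0.27022756]
row [ -88.3  290.1 -187.7] rot [-2.665 -0.065  3.196] t 8.65 F [-0.2  0.6  0. ]
[ 0.53332427 -0.03794882  0.09      ]
row [-129.6  335.7   13.9] rot [-2.665 -0.065  3.196] t 8.65 F [-0.2  0.6  0. ]
```

View pics/placed.png

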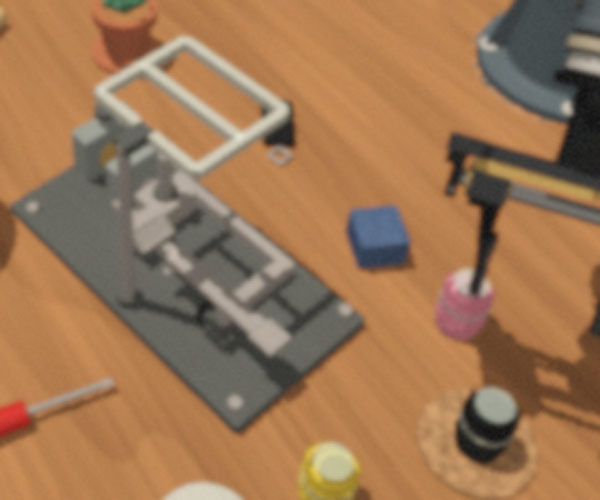

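>>> apply_moves --rows '[{"x": 10, "y": 0, "z": -50, "rx": 0, "ry": 0, "rz": 0, "claw": 80}, {"x": -5, "y": 48, "z": -100, "rx": -0.44, "ry": 0, "rz": 0.53, "claw": 138}, {"x": -20, "y": 97, "z": -130, "rx": -0.89, "ry": 0, "rz": 1.06, "claw": 138}, {"x": -37, "y": 145, "z": -150, "rx": -1.33, "ry": -0.03, "rz": 1.6, "claw": 138}, {"x": -54, "y": 193, "z": -165, "rx": -1.78, "ry": -0.05, "rz": 2.13, "claw": 138}, {"x": -71, "y": 242, "z": -178, "rx": -2.22, "ry": -0.06, "rz": 2.66, "claw": 138}, {"x": -88, "y": 290, "z": -188, "rx": -2.66, "ry": -0.06, "rz": 3.2, "claw": 138}, {"x": -88, "y": 290, "z": -188, "rx": -2.66, "ry": -0.06, "rz": 3.2, "claw": 138}, {"x": -88, "y": 290, "z": -188, "rx": -2.66, "ry": -0.06, "rz": 3.2, "claw": 138}]'

```text
time_s: 9.78
position: [0.422, -0.0581, 0.2718]
tcp_rot: [[0.756, 0.191, 0.626], [0.143, -0.982, 0.126], [0.638, -0.006, -0.77]]
force: [0.3, -0.1, -0.0]
opening: 0.459
grasp_force: 0.0
```

```bash
python3 - <<'E'
from h import *
where();s=read_state();print(s["joint_positions"].round(1))
h=W(0,-28.5,91)
for p in(h-.17*RT()[:,2],h-.06*RT()[:,2],h):row(p)
E
```

```text
grasp pt [ 0.4257 -0.0573  0.2672] jig [-109.3  -28.5] tiltz [ 0.626  0.126 -0.77 ] open 0.459
[-45.7   6.7 132.3  65.6  36.  -20.1]
row [-29.3   0.2  35.4] rot [-0.039  0.058 -0.036] t 9.775 F [ 0.3 -0.1 -0. ]
row [-28.6   0.7 145.4] rot [-0.039  0.058 -0.036] t 9.775 F [ 0.3 -0.1 -0. ]
row [-28.3   0.9 205.4] rot [-0.039  0.058 -0.036] t 9.775 F [ 0.3 -0.1 -0. ]
```

>>> apply_moves --rows '[{"x": -29, "y": 0, "z": 35, "rx": -0.04, "ry": 0.06, "rz": -0.04, "claw": 138}, {"x": -29, "y": 1, "z": 80, "rx": -0.04, "ry": 0.06, "rz": -0.04, "claw": 138}, {"x": -29, "y": 1, "z": 120, "rx": -0.04, "ry": 0.06, "rz": -0.04, "claw": 138}, {"x": -29, "y": 1, "z": 150, "rx": -0.04, "ry": 0.06, "rz": -0.04, "claw": 138}, {"x": -29, "y": 1, "z": 175, "rx": -0.04, "ry": 0.06, "rz": -0.04, "claw": 138}, {"x": -29, "y": 1, "z": 195, "rx": -0.04, "ry": 0.06, "rz": -0.04, "claw": 138}, {"x": -28, "y": 1, "z": 205, "rx": -0.04, "ry": 0.06, "rz": -0.04, "claw": 138}, {"x": -28, "y": 1, "z": 205, "rx": -0.04, "ry": 0.06, "rz": -0.04, "claw": 138}]'

```text
time_s: 10.78
position: [0.5302, -0.0374, 0.0974]
tcp_rot: [[0.75, 0.193, 0.632], [0.151, -0.981, 0.122], [0.644, 0.004, -0.765]]
force: [-0.9, -0.1, 0.5]
opening: 0.464
grasp_force: 0.0
```

>>> apply_moves --rows '[{"x": 0, "y": 0, "z": 0, "rx": 0, "ry": 0, "rz": 0, "claw": 190}, {"x": 0, "y": 0, "z": 0, "rx": 0, "ry": 0, "rz": 0, "claw": 240}, {"x": 0, "y": 0, "z": 0, "rx": 0, "ry": 0, "rz": 0, "claw": 240}, {"x": 0, "y": 0, "z": 0, "rx": 0, "ry": 0, "rz": 0, "claw": 240}]'

```text
time_s: 11.28
position: [0.5306, -0.0393, 0.0981]
tcp_rot: [[0.75, 0.19, 0.634], [0.149, -0.982, 0.119], [0.645, 0.005, -0.764]]
force: [-2.2, -0.6, 3.5]
opening: 0.175
grasp_force: 30.0
```

```bash
python3 - <<'E'
from h import *
where();s=read_state();print(s["force"],s["grasp_force"]);row(W(0,-28.5,91))
E
```

```text
grasp pt [ 0.5344 -0.0386  0.0935] jig [  1.  -30.9] tiltz [ 0.634  0.119 -0.764] open 0.175
[-2.22747791 -0.64035354  3.52245654] 29.99065754469484
row [-2.3 -2.3  1.3] rot [ 0.041 -0.026  0.027] t 11.275 F [-2.2 -0.6  3.5]
```

>>> apply_moves --rows '[{"x": 0, "y": -8, "z": 0, "rx": 0, "ry": 0, "rz": 0, "claw": 240}, {"x": 0, "y": -18, "z": 0, "rx": 0, "ry": 0, "rz": 0, "claw": 240}, {"x": 0, "y": -28, "z": 0, "rx": 0, "ry": 0, "rz": 0, "claw": 240}, {"x": 0, "y": -38, "z": 0, "rx": 0, "ry": 0, "rz": 0, "claw": 240}, {"x": 0, "y": -48, "z": 0, "rx": 0, "ry": 0, "rz": 0, "claw": 240}, {"x": 0, "y": -55, "z": 0, "rx": 0, "ry": 0, "rz": 0, "claw": 240}, {"x": 0, "y": -60, "z": 0, "rx": 0, "ry": 0, "rz": 0, "claw": 240}, {"x": 0, "y": -60, "z": 0, "rx": 0, "ry": 0, "rz": 0, "claw": 240}]'

```text
time_s: 12.28
position: [0.5197, 0.0181, 0.098]
tcp_rot: [[0.75, 0.185, 0.635], [0.145, -0.983, 0.115], [0.645, 0.006, -0.764]]
force: [-4.7, -9.7, 7.5]
opening: 0.171
grasp_force: 30.0
```

```bash
python3 - <<'E'
from h import *
where();s=read_state();F=s["force"];print(F[:2]@EX,F[:2]@EY,F[2],s["grasp_force"])
E
```

```text
grasp pt [0.5235 0.0188 0.0934] jig [ 1.2 27.6] tiltz [ 0.635  0.115 -0.764] open 0.171
-6.424402389529049 -8.646589987413105 7.492504252527461 29.98145534656942
```

>>> apply_moves --rows '[{"x": 0, "y": -3, "z": 0, "rx": 0, "ry": 0, "rz": 0, "claw": 240}, {"x": 0, "y": -6, "z": 0, "rx": 0, "ry": 0, "rz": 0, "claw": 240}, {"x": 0, "y": -6, "z": 0, "rx": 0, "ry": 0, "rz": 0, "claw": 240}]'

```text
time_s: 12.65
position: [0.5186, 0.0236, 0.098]
tcp_rot: [[0.75, 0.184, 0.635], [0.144, -0.983, 0.114], [0.645, 0.006, -0.764]]
force: [-4.4, -10.6, 7.5]
opening: 0.177
grasp_force: 30.0
```

>>> apply_moves --rows '[{"x": 0, "y": -1, "z": 0, "rx": 0, "ry": 0, "rz": 0, "claw": 240}, {"x": 0, "y": -2, "z": 0, "rx": 0, "ry": 0, "rz": 0, "claw": 240}, {"x": 0, "y": -2, "z": 0, "rx": 0, "ry": 0, "rz": 0, "claw": 240}]'

```text
time_s: 13.02
position: [0.5183, 0.0252, 0.098]
tcp_rot: [[0.75, 0.183, 0.635], [0.144, -0.983, 0.114], [0.645, 0.006, -0.764]]
force: [-4.5, -11.3, 8.5]
opening: 0.174
grasp_force: 30.0
```

>>> apply_moves --rows '[{"x": 0, "y": -1, "z": 0, "rx": 0, "ry": 0, "rz": 0, "claw": 240}, {"x": 0, "y": -2, "z": 0, "rx": 0, "ry": 0, "rz": 0, "claw": 240}, {"x": 0, "y": -2, "z": 0, "rx": 0, "ry": 0, "rz": 0, "claw": 240}]'

```text
time_s: 13.4
position: [0.518, 0.0271, 0.098]
tcp_rot: [[0.75, 0.183, 0.635], [0.143, -0.983, 0.113], [0.645, 0.006, -0.764]]
force: [-4.1, -11.8, 7.9]
opening: 0.171
grasp_force: 30.0
```

>>> apply_moves --rows '[{"x": 0, "y": -1, "z": 0, "rx": 0, "ry": 0, "rz": 0, "claw": 240}, {"x": 0, "y": -2, "z": 0, "rx": 0, "ry": 0, "rz": 0, "claw": 240}, {"x": 0, "y": -2, "z": 0, "rx": 0, "ry": 0, "rz": 0, "claw": 240}]'

```text
time_s: 13.78
position: [0.5176, 0.029, 0.098]
tcp_rot: [[0.751, 0.182, 0.635], [0.143, -0.983, 0.113], [0.645, 0.006, -0.764]]
force: [-4.1, -12.2, 8.1]
opening: 0.172
grasp_force: 30.0
```

```bash
cat >> h.py <<'E'
def look(tag):
    s=read_state();F=s["force"];print("Fjig",round(F[:2]@EX,1),round(F[:2]@EY,1),round(F[2],1));where()
    im,d=capture("scene");save(tag+".png",cv2.resize(im[180:320,290:450],None,fx=4,fy=4,interpolation=cv2.INTER_CUBIC))
    q=cloud("scene",d).reshape(-1,3);jx=(q[:,:2]-O)@EX*1000;jy=(q[:,:2]-O)@EY*1000
    k=(jx>44)&(jx<74)&(jy>145)&(jy<178)&(q[:,2]>.035);print("pad z",k.sum(),np.median(q[k,2]))
E
python3 -c "
from h import *
look('draw1')"
```

```text
Fjig -6.4 -11.2 8.1
grasp pt [0.5214 0.0297 0.0934] jig [ 1.2 38.6] tiltz [ 0.635  0.113 -0.764] open 0.172
pad z 170 0.061001857675147875
```

View pics/draw1.png

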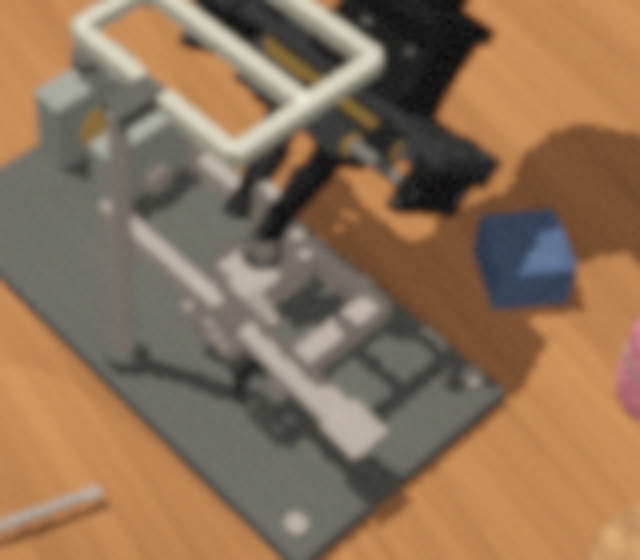

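The picture shows the carriage (250,270) drawn up to the catch (215,330). The pad reads 61 mm instead of 68, so the lug is lifting the sear on its ramp. I'll go on in small steps.

>>> apply_moves --rows '[{"x": 0, "y": -1, "z": 0, "rx": 0, "ry": 0, "rz": 0, "claw": 240}, {"x": 0, "y": -2, "z": 0, "rx": 0, "ry": 0, "rz": 0, "claw": 240}, {"x": 0, "y": -2, "z": 0, "rx": 0, "ry": 0, "rz": 0, "claw": 240}]'

```text
time_s: 14.2
position: [0.5172, 0.031, 0.098]
tcp_rot: [[0.75, 0.183, 0.635], [0.143, -0.983, 0.113], [0.645, 0.006, -0.764]]
force: [-5.0, -12.1, 8.4]
opening: 0.175
grasp_force: 30.0
```

```bash
python3 -c "
from h import *
look('draw2')"
```

```text
Fjig -7.2 -10.9 8.4
grasp pt [0.521  0.0317 0.0934] jig [ 1.2 40.7] tiltz [ 0.635  0.113 -0.764] open 0.175
pad z 161 0.06160849946688307
```

```bash
cat >> h.py <<'E'
def padz(d):
    q=cloud("scene",d).reshape(-1,3);jx=(q[:,:2]-O)@EX*1000;jy=(q[:,:2]-O)@EY*1000
    return [np.percentile(q[(abs(jx-57)<9)&(abs(jy-c)<6)&(q[:,2]>.03),2],[30,50,80]).round(4) for c in (135,150,162)]
E
python3 -c "
from h import *
print(padz(np.load('scene_d.npy')));print(padz(capture('scene')[1]))"
```

```text
[array([0.0651, 0.0654, 0.0667]), array([0.0661, 0.0666, 0.0682]), array([0.0666, 0.067 , 0.0686])]
[array([0.0625, 0.063 , 0.0638]), array([0.0613, 0.0623, 0.0635]), array([0.061 , 0.0619, 0.0627])]
```

>>> apply_moves --rows '[{"x": 0, "y": -1, "z": 0, "rx": 0, "ry": 0, "rz": 0, "claw": 240}, {"x": 0, "y": -1.5, "z": 0, "rx": 0, "ry": 0, "rz": 0, "claw": 240}, {"x": 0, "y": -1.5, "z": 0, "rx": 0, "ry": 0, "rz": 0, "claw": 240}]'

```text
time_s: 14.68
position: [0.5169, 0.0326, 0.098]
tcp_rot: [[0.75, 0.183, 0.635], [0.143, -0.983, 0.114], [0.645, 0.006, -0.764]]
force: [-4.7, -12.4, 8.4]
opening: 0.172
grasp_force: 30.0
```

```bash
python3 -c "
from h import *
where();print(padz(capture('scene')[1]))"
```

```text
grasp pt [0.5207 0.0333 0.0934] jig [ 1.2 42.3] tiltz [ 0.635  0.114 -0.764] open 0.172
[array([0.0624, 0.0636, 0.0647]), array([0.0619, 0.0627, 0.0642]), array([0.0624, 0.0629, 0.0642])]
```

The pad is lowered 4–5 mm by the ramp and has not come back yet, so I'll continue.

>>> apply_moves --rows '[{"x": 0, "y": -1, "z": 0, "rx": 0, "ry": 0, "rz": 0, "claw": 240}, {"x": 0, "y": -1.5, "z": 0, "rx": 0, "ry": 0, "rz": 0, "claw": 240}, {"x": 0, "y": -1.5, "z": 0, "rx": 0, "ry": 0, "rz": 0, "claw": 240}]'

```text
time_s: 15.1
position: [0.5166, 0.0339, 0.098]
tcp_rot: [[0.75, 0.182, 0.635], [0.143, -0.983, 0.113], [0.645, 0.006, -0.764]]
force: [-5.6, -11.7, 8.3]
opening: 0.176
grasp_force: 30.0
```

```bash
python3 -c "
from h import *
where();print(padz(capture('scene')[1]))"
```

```text
grasp pt [0.5205 0.0346 0.0934] jig [ 1.2 43.7] tiltz [ 0.635  0.113 -0.764] open 0.176
[array([0.065 , 0.0655, 0.0668]), array([0.0655, 0.0663, 0.0682]), array([0.0669, 0.0674, 0.0685])]
```

>>> apply_moves --rows '[{"x": 0, "y": -1, "z": 0, "rx": 0, "ry": 0, "rz": 0, "claw": 240}, {"x": 0, "y": -1.5, "z": 0, "rx": 0, "ry": 0, "rz": 0, "claw": 240}, {"x": 0, "y": -1.5, "z": 0, "rx": 0, "ry": 0, "rz": 0, "claw": 240}]'

```text
time_s: 15.52
position: [0.5164, 0.0353, 0.098]
tcp_rot: [[0.751, 0.182, 0.635], [0.143, -0.983, 0.113], [0.645, 0.006, -0.764]]
force: [-5.0, -12.9, 8.4]
opening: 0.174
grasp_force: 30.0
```

```bash
python3 -c "
from h import *
where();print(padz(capture('scene')[1]))"
```

```text
grasp pt [0.5202 0.036  0.0934] jig [ 1.2 45.1] tiltz [ 0.635  0.113 -0.764] open 0.174
[array([0.0651, 0.0655, 0.0671]), array([0.0662, 0.067 , 0.0681]), array([0.0666, 0.0676, 0.0688])]
```

The pad is back at rest height, so the sear has dropped in. I'll ease the handle back to check that it holds.

>>> apply_moves --rows '[{"x": 0, "y": 0.5, "z": 0, "rx": 0, "ry": 0, "rz": 0, "claw": 240}, {"x": 0, "y": 1, "z": 0, "rx": 0, "ry": 0, "rz": 0, "claw": 240}, {"x": 0, "y": 2, "z": 0, "rx": 0, "ry": 0, "rz": 0, "claw": 240}, {"x": 0, "y": 3, "z": 0, "rx": 0, "ry": 0, "rz": 0, "claw": 240}, {"x": 0, "y": 3, "z": 0, "rx": 0, "ry": 0, "rz": 0, "claw": 240}]'

```text
time_s: 16.2
position: [0.5169, 0.0327, 0.098]
tcp_rot: [[0.75, 0.183, 0.635], [0.144, -0.983, 0.114], [0.645, 0.006, -0.764]]
force: [-4.3, -11.5, 8.7]
opening: 0.174
grasp_force: 30.0
```

```bash
python3 -c "
from h import *
where();print(padz(capture('scene')[1]))"
```

```text
grasp pt [0.5207 0.0334 0.0934] jig [ 1.2 42.4] tiltz [ 0.635  0.114 -0.764] open 0.174
[array([0.0647, 0.0659, 0.0669]), array([0.0663, 0.0669, 0.0678]), array([0.0674, 0.0679, 0.0688])]
```

>>> apply_moves --rows '[{"x": 0, "y": 0.5, "z": 0, "rx": 0, "ry": 0, "rz": 0, "claw": 240}, {"x": 0, "y": 1, "z": 0, "rx": 0, "ry": 0, "rz": 0, "claw": 240}, {"x": 0, "y": 1.5, "z": 0, "rx": 0, "ry": 0, "rz": 0, "claw": 240}, {"x": 0, "y": 2, "z": 0, "rx": 0, "ry": 0, "rz": 0, "claw": 240}, {"x": 0, "y": 2, "z": 0, "rx": 0, "ry": 0, "rz": 0, "claw": 240}]'

```text
time_s: 16.88
position: [0.5168, 0.0323, 0.098]
tcp_rot: [[0.749, 0.188, 0.635], [0.147, -0.982, 0.117], [0.646, 0.005, -0.764]]
force: [-3.8, -5.1, 6.4]
opening: 0.176
grasp_force: 30.0
```

```bash
python3 -c "
from h import *
where();print(padz(capture('scene')[1]),read_state()['force'][:2]@EY)"
```

```text
grasp pt [0.5207 0.0331 0.0934] jig [ 1.1 42.1] tiltz [ 0.635  0.117 -0.764] open 0.176
[array([0.0653, 0.0661, 0.0667]), array([0.0658, 0.0663, 0.0678]), array([0.0674, 0.0678, 0.0686])] -4.573250926763656
```

The force fell from 11 to 4.6 N while the striker stayed put, so the sear is holding. I'll release and back out.

>>> apply_moves --rows '[{"x": 0, "y": 1, "z": 0, "rx": 0, "ry": 0, "rz": 0, "claw": 240}, {"x": 0, "y": 1, "z": 0, "rx": 0, "ry": 0, "rz": 0, "claw": 200}, {"x": 0, "y": 1, "z": 0, "rx": 0, "ry": 0, "rz": 0, "claw": 160}, {"x": 0, "y": 1, "z": 0, "rx": 0, "ry": 0, "rz": 0, "claw": 138}, {"x": 0, "y": 1, "z": 0, "rx": 0, "ry": 0, "rz": 0, "claw": 138}, {"x": 0, "y": 1, "z": -30, "rx": 0, "ry": 0, "rz": 0, "claw": 138}, {"x": 0, "y": 1, "z": -75, "rx": 0, "ry": 0, "rz": 0, "claw": 138}, {"x": 0, "y": 1, "z": -120, "rx": 0, "ry": 0, "rz": 0, "claw": 138}, {"x": 0, "y": 1, "z": -150, "rx": 0, "ry": 0, "rz": 0, "claw": 138}, {"x": 0, "y": 1, "z": -150, "rx": 0, "ry": 0, "rz": 0, "claw": 138}]'

```text
time_s: 18.18
position: [0.425, 0.0133, 0.2156]
tcp_rot: [[0.749, 0.191, 0.635], [0.151, -0.982, 0.117], [0.645, 0.008, -0.764]]
force: [-0.8, 0.0, 0.3]
opening: 0.458
grasp_force: 0.0
```

```bash
python3 - <<'E'
from h import *
where();print(read_state()["joint_positions"].round(1))
for n in("scene","top"):
    i2,d2=capture(n);C2=cloud(n,d2);q=C2.reshape(-1,3);jx=(q[:,:2]-O)@EX*1000;jy=(q[:,:2]-O)@EY*1000
    k=(abs(q[:,2]-.1)<.006)&(abs(jx)<20)&(jy>-60)&(jy<70);print(n,"handle",k.sum(),jx[k].mean(),jy[k].mean())
    k=(abs(q[:,2]-.067)<.006)&(jx>30)&(jx<90)&(jy>158)&(jy<200);print(n,"pad",k.sum(),[(np.percentile(a[k],3).round(3),np.percentile(a[k],97).round(3)) for a in(jx,jy,q[:,2])])
E
```

```text
grasp pt [0.4288 0.014  0.211 ] jig [-92.7  41. ] tiltz [ 0.635  0.117 -0.764] open 0.458
[-31.1  17.4 139.9 109.5  27.  -56.5]
scene handle 36 4.801487944482674 43.45377693431128
scene pad 100 [(np.float64(45.797), np.float64(71.193)), (np.float64(158.944), np.float64(175.444)), (np.float64(0.064), np.float64(0.07))]
top handle 32 0.9878714062744848 41.83231240706131
top pad 71 [(np.float64(44.097), np.float64(68.815)), (np.float64(158.311), np.float64(175.224)), (np.float64(0.064), np.float64(0.072))]
```

```bash
python3 - <<'E'
from h import *
RV=np.stack([-np.r_[EY,0],np.r_[EX,0],[0,0,-1.]],1);print(np.linalg.det(RV))
row(W(-85,60,280),RT(25),.025)
row(W(-40,130,280),RT(0,35),.025)
E
```

```text
-1.0
row [ 57.7 -18.1 -67.5] rot [ 0.041 -2.504  0.024] t 18.275 F [-0.2  0.8 -0.4]
row [102.  -88.1 -33.9] rot [ 1.441 -6.561 -3.82 ] t 18.275 F [-0.2  0.8 -0.4]
```

>>> apply_moves --rows '[{"x": 29, "y": -9, "z": -34, "rx": 0, "ry": -1.2, "rz": 0, "claw": 200}, {"x": 58, "y": -18, "z": -67, "rx": 0.04, "ry": -2.5, "rz": 0, "claw": 255}, {"x": 58, "y": -18, "z": -67, "rx": 0.04, "ry": -2.5, "rz": 0, "claw": 255}, {"x": 72, "y": -42, "z": -56, "rx": 0.5, "ry": -4, "rz": -1.3, "claw": 255}, {"x": 87, "y": -65, "z": -45, "rx": 1, "ry": -5.3, "rz": -2.6, "claw": 255}, {"x": 102, "y": -88, "z": -34, "rx": 1.44, "ry": -6.56, "rz": -3.82, "claw": 255}, {"x": 102, "y": -88, "z": -34, "rx": 1.44, "ry": -6.56, "rz": -3.82, "claw": 255}, {"x": 102, "y": -88, "z": -34, "rx": 1.44, "ry": -6.56, "rz": -3.82, "claw": 255}]'

```text
time_s: 19.27
position: [0.4638, 0.1132, 0.3042]
tcp_rot: [[0.837, 0.544, 0.063], [0.541, -0.839, 0.055], [0.083, -0.012, -0.996]]
force: [0.5, 0.3, -0.5]
opening: 0.002
grasp_force: 0.0
```

```bash
python3 - <<'E'
from h import *
where();print(read_state()["joint_positions"].round(1))
row(W(57,163,160),RT(0,101),.025)
row(W(57,163,280),RT(0,101),.025)
E
```

```text
grasp pt [0.4642 0.1135 0.2982] jig [-38.9 131.9] tiltz [ 0.063  0.055 -0.996] open 0.002
[ -1.7  12.9 101.1   3.7  62.5  53.8]
row [ 90.9   8.3 127.1] rot [  0.37   -0.766 -11.339] t 19.275 F [ 0.5  0.3 -0.5]
row [100.8   6.9   7.5] rot [  0.37   -0.766 -11.339] t 19.275 F [ 0.5  0.3 -0.5]
```

>>> apply_moves --rows '[{"x": 50, "y": 3, "z": 4, "rx": 0.2, "ry": -0.4, "rz": -5.6, "claw": 255}, {"x": 101, "y": 7, "z": 8, "rx": 0.37, "ry": -0.77, "rz": -11.34, "claw": 255}, {"x": 101, "y": 7, "z": 8, "rx": 0.37, "ry": -0.77, "rz": -11.34, "claw": 255}, {"x": 101, "y": 7, "z": 8, "rx": 0.37, "ry": -0.77, "rz": -11.34, "claw": 255}, {"x": 101, "y": 7, "z": 8, "rx": 0.37, "ry": -0.77, "rz": -11.34, "claw": 255}, {"x": 101, "y": 7, "z": 8, "rx": 0.37, "ry": -0.77, "rz": -11.34, "claw": 255}, {"x": 101, "y": 7, "z": 8, "rx": 0.37, "ry": -0.77, "rz": -11.34, "claw": 255}, {"x": 101, "y": 7, "z": 8, "rx": 0.37, "ry": -0.77, "rz": -11.34, "claw": 255}, {"x": 101, "y": 7, "z": 8, "rx": 0.37, "ry": -0.77, "rz": -11.34, "claw": 255}]'

```text
time_s: 20.4
position: [0.5519, 0.161, 0.3042]
tcp_rot: [[-0.186, 0.983, 0.002], [0.983, 0.186, 0.002], [0.002, 0.003, -1.0]]
force: [-0.6, -0.5, 0.4]
opening: 0.006
grasp_force: 0.0
```

```bash
python3 - <<'E'
from h import *
where();print(read_state()["joint_positions"].round(1))
row(W(57,163,90),RT(0,101),.025)
im,d=capture("scene")
q=cloud("scene",d).reshape(-1,3);jx=(q[:,:2]-O)@EX*1000;jy=(q[:,:2]-O)@EY*1000
k=(abs(q[:,2]-.1)<.006)&(abs(jx)<20)&(jy>-60)&(jy<70);print("handle",k.sum(),jy[k].mean())
E
```

```text
grasp pt [0.5519 0.161  0.2982] jig [ 56.2 161.7] tiltz [ 0.002  0.002 -1.   ] open 0.006
[ 5.1 22.8 85.6  0.1 71.5 -5.7]
row [  0.9   0.3 189.2] rot [ 0.025 -0.018 -0.047] t 20.4 F [-0.6 -0.5  0.4]
handle 33 42.86002248744615
```

>>> apply_moves --rows '[{"x": 0, "y": 0, "z": 50, "rx": 0, "ry": 0, "rz": 0, "claw": 255}, {"x": 1, "y": 0, "z": 100, "rx": 0, "ry": 0, "rz": 0, "claw": 255}, {"x": 1, "y": 0, "z": 150, "rx": 0, "ry": 0, "rz": 0, "claw": 255}, {"x": 1, "y": 0, "z": 180, "rx": 0, "ry": 0, "rz": 0, "claw": 255}, {"x": 1, "y": 0, "z": 195, "rx": 0, "ry": 0, "rz": 0, "claw": 255}, {"x": 1, "y": 0, "z": 201, "rx": 0, "ry": 0, "rz": 0, "claw": 255}, {"x": 1, "y": 0, "z": 201, "rx": 0, "ry": 0, "rz": 0, "claw": 255}]'

```text
time_s: 21.32
position: [0.5538, 0.1616, 0.1055]
tcp_rot: [[-0.186, 0.983, 0.007], [0.983, 0.186, 0.002], [0.0, 0.007, -1.0]]
force: [0.1, -0.1, -0.0]
opening: 0.008
grasp_force: 0.0
```

```bash
python3 - <<'E'
from h import *
where()
im,d=capture("scene");save("press.png",cv2.resize(im[180:320,290:450],None,fx=4,fy=4,interpolation=cv2.INTER_CUBIC))
E
```

```text
grasp pt [0.5539 0.1617 0.0995] jig [ 58.3 162. ] tiltz [ 0.007  0.002 -1.   ] open 0.008
```

View pics/press.png

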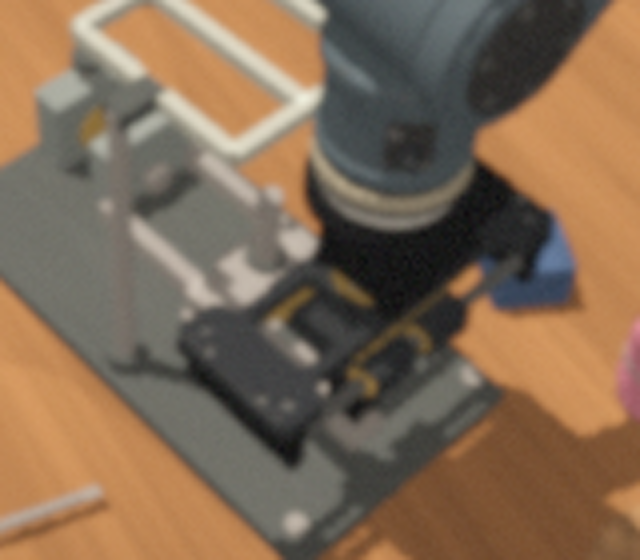

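The gripper stands above the pad (seen at 365,425), the striker is still cocked (handle 268,225), and the wrist is beside the lamp without touching it. I'll press now.

>>> apply_moves --rows '[{"x": 0, "y": 0, "z": 8, "rx": 0, "ry": 0, "rz": 0, "claw": 255}, {"x": 0, "y": 0, "z": 13, "rx": 0, "ry": 0, "rz": 0, "claw": 255}, {"x": 0, "y": 0, "z": 17, "rx": 0, "ry": 0, "rz": 0, "claw": 255}, {"x": 0, "y": 0, "z": 20, "rx": 0, "ry": 0, "rz": 0, "claw": 255}, {"x": 0, "y": 0, "z": 22, "rx": 0, "ry": 0, "rz": 0, "claw": 255}, {"x": 0, "y": 0, "z": 22, "rx": 0, "ry": 0, "rz": 0, "claw": 255}]'

```text
time_s: 22.12
position: [0.5537, 0.162, 0.083]
tcp_rot: [[-0.186, 0.983, 0.006], [0.983, 0.186, 0.002], [0.001, 0.007, -1.0]]
force: [0.0, 3.3, 4.4]
opening: 0.004
grasp_force: 2.0
```

```bash
cat >> h.py <<'E'
def hy():
    for n in("scene","top"):
        q=cloud(n,capture(n)[1]).reshape(-1,3);jx=(q[:,:2]-O)@EX*1000;jy=(q[:,:2]-O)@EY*1000
        k=(abs(q[:,2]-.1)<.006)&(abs(jx)<20)&(jy>-60)&(jy<70);print(n,"handle",k.sum(),jy[k].mean().round(1))
E
python3 -c "
from h import *
where();hy()"
```

```text
grasp pt [0.5537 0.162  0.077 ] jig [ 58.2 162.4] tiltz [ 0.006  0.002 -1.   ] open 0.004
scene handle 14 -24.3
top handle 25 -25.2
```

It has fired. I'll lift straight off.

>>> apply_moves --rows '[{"x": 0, "y": 0, "z": -15, "rx": 0, "ry": 0, "rz": 0, "claw": 255}, {"x": 0, "y": 0, "z": -50, "rx": 0, "ry": 0, "rz": 0, "claw": 255}, {"x": 0, "y": 0, "z": -100, "rx": 0, "ry": 0, "rz": 0, "claw": 255}, {"x": 0, "y": 0, "z": -150, "rx": 0, "ry": 0, "rz": 0, "claw": 255}, {"x": 0, "y": 0, "z": -200, "rx": 0, "ry": 0, "rz": 0, "claw": 255}, {"x": 0, "y": 0, "z": -200, "rx": 0, "ry": 0, "rz": 0, "claw": 255}, {"x": 0, "y": 0, "z": -200, "rx": 0, "ry": 0, "rz": 0, "claw": 255}]'

```text
time_s: 23.1
position: [0.5513, 0.1607, 0.2826]
tcp_rot: [[-0.186, 0.983, 0.004], [0.983, 0.186, 0.001], [-0.0, 0.004, -1.0]]
force: [0.5, 0.1, -0.9]
opening: 0.004
grasp_force: 0.0
```

```bash
python3 - <<'E'
from h import *
where();hy();im,d=capture("scene");print(padz(d))
C=cloud("scene",d)
m=(C[...,2]>.062)&(C[...,2]<.073)&(abs(C[...,0]-.432)<.05)&(abs(C[...,1]-.306)<.05)
print("lens",m.sum(),C[m].mean(0))
# stamp: rear part between guide & anvil
t,dt=capture("top")
for n,i,dd in(("t0",np.load("top_im.npy"),np.load("top_d.npy")),("t1",t,dt)):
    a=px("top",W(0,-125,32));b=px("top",W(0,-55,32));L=np.linspace(-125,-50,26)
    print(n,[int(cv2.getRectSubPix(i[...,0].copy(),(1,1),tuple(map(float,px("top",W(0,y,32)))))[0,0]) for y in L])
E
```

```text
grasp pt [0.5513 0.1607 0.2766] jig [ 55.6 161.6] tiltz [ 0.004  0.001 -1.   ] open 0.004
scene handle 14 -25.0
top handle 24 -25.3
[array([0.0669, 0.5979, 0.5992]), array([0.2579, 0.5977, 0.5992]), array([0.2607, 0.2771, 0.5991])]
lens 235 [0.4386433  0.3081574  0.06758476]
t0 [102, 95, 96, 107, 110, 96, 106, 141, 170, 180, 178, 177, 171, 165, 166, 171, 170, 169, 164, 144, 118, 108, 122, 133, 143, 172]
t1 [108, 102, 102, 114, 126, 118, 124, 154, 183, 194, 188, 188, 181, 171, 177, 183, 182, 182, 173, 156, 126, 103, 87, 80, 77, 108]
```

```bash
python3 - <<'E'
from h import *
new={n:np.mean([capture(n)[0].astype(np.float32) for _ in range(4)],0).mean(2) for n in("top","scene")}
for n in new:
    old=np.load(n+"_im.npy").astype(np.float32).mean(2)
    for z in(32,43) :
      for nm,i in(("old",old),("new",new[n])):
        L=np.arange(-118,-30,2)
        print(n,z,nm,[int(np.mean([cv2.getRectSubPix(i,(1,1),tuple(map(float,px(n,W(x,y,z)))))[0,0] for x in(-4,0,4)])) for y in L])
E
```

```text
top 32 old [85, 85, 84, 80, 76, 80, 97, 117, 135, 145, 150, 149, 150, 148, 145, 144, 148, 155, 162, 165, 167, 166, 164, 162, 154, 141, 118, 102, 94, 99, 110, 116, 123, 140, 161, 168, 159, 152, 161, 186, 211, 216, 209, 193]
top 32 new [91, 91, 93, 95, 95, 99, 111, 128, 145, 154, 159, 159, 159, 157, 156, 154, 156, 164, 174, 177, 177, 176, 175, 173, 166, 151, 127, 108, 91, 81, 73, 68, 67, 74, 96, 129, 165, 189, 209, 219, 225, 226, 220, 206]
top 43 old [86, 86, 84, 81, 76, 77, 91, 110, 131, 143, 149, 150, 150, 150, 146, 144, 146, 153, 160, 164, 167, 165, 164, 162, 157, 144, 123, 103, 93, 98, 108, 115, 122, 139, 160, 168, 160, 153, 160, 186, 210, 216, 212, 193]
top 43 new [93, 92, 92, 94, 95, 97, 106, 122, 141, 152, 158, 160, 161, 159, 157, 155, 155, 162, 171, 176, 177, 176, 175, 174, 167, 154, 132, 110, 94, 82, 75, 69, 67, 73, 93, 125, 163, 188, 207, 218, 225, 226, 221, 207]
scene 32 old [100, 104, 110, 114, 116, 115, 111, 108, 105, 106, 107, 109, 110, 108, 104, 101, 97, 96, 96, 95, 95, 95, 96, 98, 102, 107, 116, 128, 140, 150, 156, 154, 146, 134, 122, 113, 106, 104, 101, 102, 100, 101, 103, 112]
scene 32 new [109, 113, 119, 122, 123, 122, 118, 115, 112, 113, 113, 116, 116, 114, 110, 106, 104, 102, 102, 102, 102, 102, 103, 105, 107, 107, 106, 106, 107, 115, 128, 144, 157, 161, 156, 144, 133, 123, 116, 113, 109, 108, 106, 106]
scene 43 old [96, 98, 100, 102, 103, 101, 98, 93, 89, 89, 91, 102, 113, 122, 131, 133, 131, 123, 112, 104, 98, 96, 95, 95, 96, 96, 96, 98, 101, 106, 114, 122, 130, 136, 135, 128, 118, 110, 105, 103, 101, 100, 97, 94]
scene 43 new [101, 105, 109, 110, 110, 108, 104, 99, 95, 95, 97, 109, 119, 129, 138, 140, 139, 130, 120, 110, 104, 102, 102, 102, 102, 103, 104, 104, 104, 104, 104, 104, 107, 116, 127, 138, 143, 138, 129, 119, 113, 110, 109, 107]
```

>>> apply_moves --rows '[{"x": 0, "y": -30, "z": -15, "rx": 0, "ry": 0, "rz": 0, "claw": 255}, {"x": 0, "y": -70, "z": -30, "rx": 0, "ry": 0, "rz": 0, "claw": 255}, {"x": 0, "y": -110, "z": -30, "rx": 0, "ry": 0, "rz": 0, "claw": 255}, {"x": 0, "y": -140, "z": -30, "rx": 0, "ry": 0, "rz": 0, "claw": 255}, {"x": 0, "y": -140, "z": -30, "rx": 0, "ry": 0, "rz": 0, "claw": 255}, {"x": 0, "y": -140, "z": -30, "rx": 0, "ry": 0, "rz": 0, "claw": 255}]'

```text
time_s: 24.45
position: [0.4158, 0.1354, 0.3126]
tcp_rot: [[-0.186, 0.983, 0.008], [0.983, 0.186, 0.002], [0.0, 0.008, -1.0]]
force: [0.4, 0.0, 1.1]
opening: 0.005
grasp_force: 0.0
```

```bash
python3 - <<'E'
from h import *
where();hy();print(padz(capture("scene")[1]));print(read_state()["force"],read_state()["qvel"].round(2))
E
```

```text
grasp pt [0.4158 0.1354 0.3066] jig [-82.3 162.5] tiltz [ 0.008  0.002 -1.   ] open 0.005
scene handle 15 -24.7
top handle 22 -25.1
[array([0.065 , 0.0656, 0.067 ]), array([0.066 , 0.0668, 0.0687]), array([0.0668, 0.0674, 0.0686])]
[ 0.25727038 -0.13756716 -0.18072913] [ 0.06  0.04  0.36  0.05  0.11 -0.02]
```

```bash
python3 -c "
from rig import hand_in
print(hand_in())"
```

```text
the job is handed in; nothing more can be done
None
```

I handed the job in: the lens stands about 3 mm off the coaster's middle, the striker was cocked and fired with the pull never above about 13 N, and the sear pad is back at rest; `hand_in()` gave no verdict, and I judged the stamp home only from before/after image brightness, not a measured depth.

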